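Pin the pan carriage in line on the serving counter

ROBOT

A 6-joint arm with a two-finger parallel gripper is mounted at the origin on the work surface. World frame = base frame: x ahead of the robot, y to its left, z up, the work surface at z = 0. Lengths are in m, angles in rad, forces in N, time in s.
With the tool pointing down it reaches from about 0.3 to 0.75 m from the base axis. Payload 8.5 kg.
Tool frame: the origin (TCP) lies midway between the tips of the shut fingers; the grasp point (between the pads) lies env.grip_depth behind it (env.grip_depth is the distance from the TCP to the grasp point, in m); z points along the fingers, y is the line along which they close (so a half turn about z gives the same grasp; the last joint's range is limited). The gripper opens to 88 mm and grips with 3 to 60 N. Pads are 18 mm wide; open, the fingers measure 123 mm over their backs; the gripper's body (75 mm by 187 mm) begins 45 mm behind the grasp point.
Start: joints at [1.017, 0.381, 1.297, -0, 1.464, -0.215], TCP at [0.183, 0.519, 0.209] pointing down, gripper open.
Joint ranges: [-3.11, 3.11], [-0.89, 2.33], [0.22, 2.48], [-1.42, 4.56], [0.17, 2.85], [-2.88, 2.88]. Speed limits (rad/s): [2.39, 2.39, 3.14, 3.14, 3.14, 3.14].

INTERFACE

Orientations are given as a unit quaternion [w, x, y, z].
In Python, from bench import status, optics, order, env gives the robot as it stands. The module is installed in compiled form; this text tells all that it offers.
- The arm moves only by the shell command python3 -m inch 'ROWS' [FORCE]. ROWS is a JSON object of lists of equal length, an entry for each row: "twist": the turn, a rotation vector about the tool's x, y, z in rad, a list of three; "linear": the shift along the tool's x, y, z in m, a list of three; "hand": the gripper's target within -1 to 1 (fully open at 1, half-way at 0, shut at -1). In form: {"twist": [[rx, ry, rz], ...], "linear": [[dx, dy, dz], ...], "hand": [hand, ...]}. A call has 1 to 10 rows; each row shifts and turns the commanded pose from where the row before left it, along the tool's axes as they then stand; what a row does not reach is not made up. A row lasts 1/12 s, in which the tool goes at most 41.7 mm and 7.16 degrees, less where a joint would pass 70% of its speed; a pose out of reach is approached as far as the arm can. A call is refused whole if a number of a shift passes 0.0417 or a number of a turn 0.125, either way. A call with a gripper value outside its range is refused whole. The fingers move at their own pace and stop on an object; FORCE is the grip in N (left out, the last holds). Time passes only in rows, so rows that do not move let the fingers close. It gives the time, the measured TCP pose, the force, the opening and the grip force at its end, in the units of the state.
- status.read_state(): the state, without advancing time (a new reading comes with each control period).
- optics.camera(name): name is "side" or "top" or "wrist"; returns a dict with "pixels" (384x512x3 uint8, red, green, blue), "camera_matrix" (3x3 intrinsics, pixels), "dist_coeffs" ([k1, k2, p1, p2, k3] as OpenCV has them; the pictures are not rectified), "T" (4x4, takes a point from camera to world coordinates). Camera axes: x right, y down, z forward; pixel columns grow to the right and rows downward; lengths in m; the calibration is good to about 2 mm. A picture is of the moment at which its call begins. There is no depth.
- order.job_done(): hands the job in; it is judged then, once.
The state is a dict: "time": time; "qpos": joint angles; "dq": joint speeds; "effort": joint torques, N m; "ee_pos": TCP position; "orientation": TCP orientation; "force": force on the tool from outside, world axes, zero at the start; "wrist_torque": the same for the moment, N m; "gripper_width": opening from 0.0 (shut) to 1.0 (fully open); "gripper_force": force on a finger pad.
Only numpy, scipy, OpenCV 4.12 (cv2) and the standard library are available. Lean on these libraries where they do the work, as an engineer would, in place of code of your own. Each camera call takes 0.05 s, during which the arm holds its last target. There are 200 camera calls.

TASK

Lock the sliding pan carriage on the serving counter: take the tapered pin (round head) out of its rack, put its nose down through the carriage's tongue and the bracket plate below it, whose holes are a little out of line, and drive the pin fully home, collar flat on the tongue, so that its taper draws the carriage into line; then let go. Let the pin do the pulling: do not push the carriage with the gripper. Leave the square-headed pin, the bowl, the mug and the spoon where they are.

Things in the scene. Friction and masses are not known exactly. Their poses are not given: they have to be found in the camera images.
- bracket_hole (a point): Fixed steel bracket: plate 90 x 130 x 10 mm on two legs, top 65 mm above the counter. This point is the centre of its round 24 mm through hole, at the plate's top face. x axis: from the bracket towards the pan; y axis: the way the carriage slides; z up. Below the plate, 55 mm of free space down to the counter.
- tongue_hole (a point): Sliding steel pan carriage, one piece: a flat tongue 80 x 75 x 10 mm lying on the bracket plate (top face 75 mm above the counter) and, 99 mm from the hole on the +x side, an empty pan 162 x 176 mm, rim 98 mm above the counter. This point is the centre of the tongue's round 24 mm through hole, at its top face. Axes as bracket_hole.
- carriage (a joint): Slide of the carriage in m along bracket_hole's y axis, 0 when the two holes are in line, stops at -0.012 and 0.012. It starts at 0.006 to 0.0095, so the opening common to both holes is 14 to 18 mm wide along y. It is stiff: about 6 N slides it, and it stays where it is left.
- taper_pin_head (a point): Tapered steel pin, 240 to 390 g, 110 mm long, hanging nose down by its collar in one of the rack's two holes (which one varies). This point is the centre of its round head (34 mm in diameter, 40 mm tall), on the pin's axis: head top 20 mm above it, collar underside 26 mm below it, nose tip 90 mm below it. z axis: along the pin, nose to head.
- taper_pin_collar (a point): Centre of the flat underside of the tapered pin's collar (40 mm in diameter, 6 mm thick). With the pin home it lies on the tongue's top face, 75 mm above the counter.
- taper_pin_nose (a point): Centre of the tapered pin's nose tip, 9 mm in diameter there; it tapers over 40 mm to 22.5 mm, then runs straight for 24 mm up to the collar. Pushing it down through the misaligned holes takes some 5 to 20 N more than its weight. Let go before its straight part has entered, it leans over.
- rack_top (a point): Grey pin rack fixed to the counter: plate 80 x 190 mm on two end legs, top face 75 mm above the counter. This point is the centre of its top face. Its two 30 mm holes lie 55 mm either side of it along its y axis, so a pin has a few mm of play in its hole.
- straight_pin_head (a point): Plain straight steel pin, 26 mm in diameter, too thick for the 24 mm holes, hanging in the rack's other hole; to be left there. This point is the centre of its square head (32 x 32 x 25 mm, lower than the round head).
- bowl_mid (a point): White ceramic bowl, 110 mm across, 50 mm high, about 160 mm behind the rack, to be left alone. This point is on its axis, half-way up.
- mug_mid (a point): White ceramic mug, 76 mm across, 90 mm high, to be left alone. This point is on its axis, half-way up.
- spoon: Steel spoon 180 mm long lying on the counter, to be left alone. The origin is near its middle, at counter height.

How it is judged:
By the outcome, as a careful person would: the job done as asked, in the order asked, and still so for the second after the job is handed in, with the robot touching nothing.
It also fails if it takes over 48 s, if anything falls off the work surface, if the arm or the gripper's body presses on something with over 40 N, if the wrist force passes 120 N, or if a joint passes its speed limit or range.

## Working session

There is one attempt and no reset: what is moved stays moved. The work goes in short steps, Python scripts to look and compute and a shell command to move; the robot and the scene stay as the last step left them, time stands still between calls to the robot, and variables do not carry over. Pictures are saved under pics/ and viewed, at most 10 in all, crops included, and the job is handed in when it is done.

```bash
mkdir -p pics; python3 - <<'E'
from bench import status, optics, env
import cv2,numpy as np
print(status.read_state()); print(env.grip_depth)
for n in ("top","side"):
    c=optics.camera(n); cv2.imwrite(f"pics/{n}0.png",c["pixels"][:,:,::-1])
    np.savez(f"{n}0.npz",**c); print(n,c["camera_matrix"].round(1).tolist(),np.round(c["dist_coeffs"],3),c["T"].round(3).tolist())
E
```

```text
{'time': 0.0, 'qpos': array([ 1.01673465e+00,  3.81214608e-01,  1.29823889e+00, -4.57692467e-05,
        1.46359835e+00, -2.15323197e-01]), 'dq': array([-0.00112647,  0.00234804, -0.0013598 ,  0.00108182, -0.00188634,
        0.00098389]), 'effort': array([-7.04570775e-04, -4.37936854e+01, -2.24562389e+01,  7.14093307e-02,
        3.52873304e-02, -1.24836811e-04]), 'ee_pos': array([0.18261894, 0.51845991, 0.20793519]), 'orientation': array([-2.52710286e-04,  1.68558173e-01,  9.85691437e-01, -6.84811890e-04]), 'force': array([ 0.50112257, -0.22261044,  0.37308425]), 'wrist_torque': array([-0.04741876,  0.03451656,  0.02404167]), 'gripper_force': 0.0, 'gripper_width': 0.9979418037387146}
0.0187
top [[476.8, 0.0, 258.7], [0.0, 476.8, 185.5], [0.0, 0.0, 1.0]] [0.055 0.    0.    0.    0.   ] [[-0.049, -0.979, 0.199, 0.247], [-0.999, 0.048, -0.009, -0.05], [-0.001, -0.199, -0.98, 1.491], [0.0, 0.0, 0.0, 1.0]]
side [[421.2, 0.0, 264.8], [0.0, 421.2, 201.2], [0.0, 0.0, 1.0]] [-0.052  0.     0.     0.     0.   ] [[0.988, -0.089, 0.125, 0.405], [-0.154, -0.579, 0.801, -0.862], [0.001, -0.811, -0.586, 0.662], [0.0, 0.0, 0.0, 1.0]]
```

View pics/top0.png

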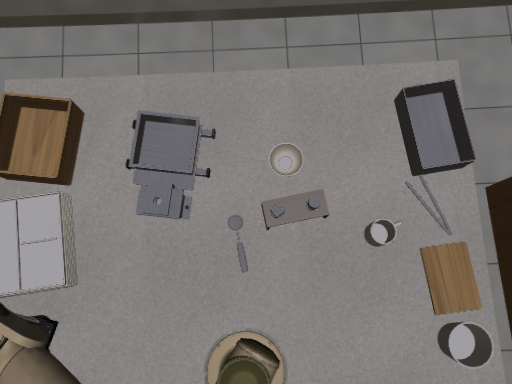

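View pics/side0.png

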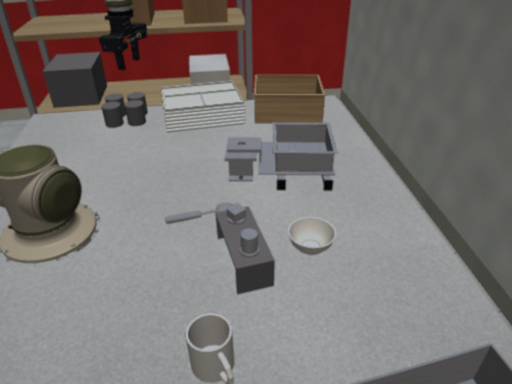

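The top view shows the tongue hole near (157,201), the round head near (313,203) and the square head near (278,210). In the side view the round head is near (249,240). I'll take coarse positions from these and refine with the wrist camera.

```bash
cat > h.py <<'E'
import cv2,numpy as np
from bench import status, optics, env
from scipy.spatial.transform import Rotation as R
def ray(c,uv):
    p=cv2.undistortPoints(np.array([[uv]],float),c["camera_matrix"],c["dist_coeffs"])[0,0]
    d=c["T"][:3,:3]@[p[0],p[1],1.]; return c["T"][:3,3],d/np.linalg.norm(d)
def plane(c,uv,z):
    o,d=ray(c,uv); return o+d*(z-o[2])/d[2]
def pix(c,P):
    T=np.linalg.inv(c["T"]); return cv2.projectPoints(np.array([P],float),cv2.Rodrigues(T[:3,:3])[0],T[:3,3],c["camera_matrix"],c["dist_coeffs"])[0][0,0]
def tri(L):
    A=0;b=0
    for o,d in L: M=np.eye(3)-np.outer(d,d); A=A+M; b=b+M@o
    return np.linalg.solve(A,b)
def tool(): 
    s=status.read_state(); q=s["orientation"]; return np.array(s["ee_pos"]),R.from_quat([q[1],q[2],q[3],q[0]])
def local(P,tcp=None):   # world target TCP -> shift in tool axes
    p,r=tool(); return r.inv().apply(np.array(P)-p)
E
python3 - <<'E'
from h import *
t=dict(np.load("top0.npz")); s=dict(np.load("side0.npz"))
print("tongue",plane(t,(157,201),.075)); print("round top",plane(t,(313.5,201.5),.121),"side",plane(s,(248.5,234),.121))
print("square",plane(t,(278,209),.10))
for n,uv in dict(rackA=(263,200),rackB=(325,190),rackC=(328,214),rackD=(266,227)).items(): print(n,plane(t,uv,.075))
for n,uv in dict(tl=(142,170),bl=(137,213),br=(180,218)).items(): print(n,plane(t,uv,.075))
print("bowl",plane(t,(286,159),.05),"mug",plane(t,(382,232),.09), "spoon",plane(t,(235,222),0))
p,r=tool(); print(r.as_matrix().round(3).tolist())
for n,c,b in (("t",t,(120,150,80,75)),("r",t,(250,170,90,68))):
    x,y,w,h=b; cv2.imwrite(f"pics/{n}crop.png",cv2.resize(c["pixels"][y:y+h,x:x+w,::-1],None,fx=8,fy=8,interpolation=cv2.INTER_CUBIC))
E
```

```text
tongue [0.50302757 0.24402433 0.075     ]
round top [ 0.47070809 -0.2198607   0.121     ] side [ 0.47148757 -0.2277466   0.121     ]
square [ 0.45691594 -0.1164684   0.1       ]
rackA [ 0.49024026 -0.07412052  0.075     ]
rackB [ 0.51163957 -0.26274866  0.075     ]
rackC [ 0.43830931 -0.26602687  0.075     ]
rackD [ 0.40841627 -0.07887438  0.075     ]
tl [0.60096144 0.28869178 0.075     ]
bl [0.46966948 0.30354082 0.075     ]
br [0.44813586 0.17605788 0.075     ]
bowl [ 0.62048987 -0.15278289  0.05      ] mug [ 0.37576617 -0.41689719  0.09      ] spoon [0.43747649 0.01602607 0.        ]
[[-0.943, 0.332, -0.001], [0.332, 0.943, -0.001], [0.0, -0.001, -1.0]]
```

View pics/rcrop.png

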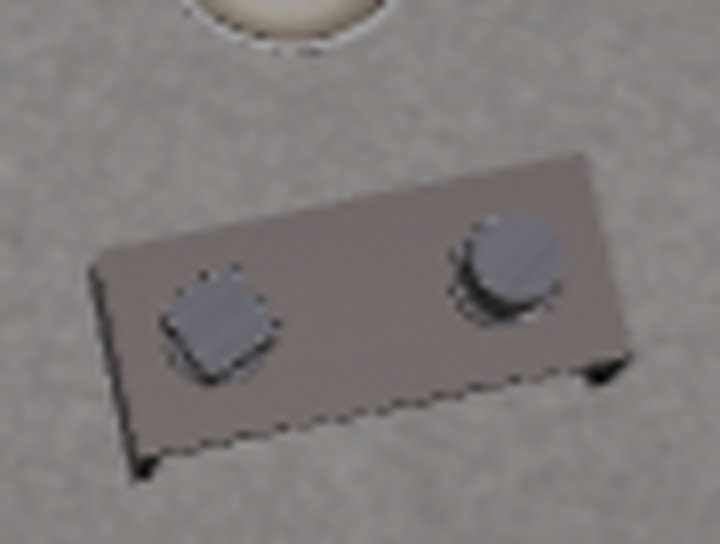

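View pics/tcrop.png

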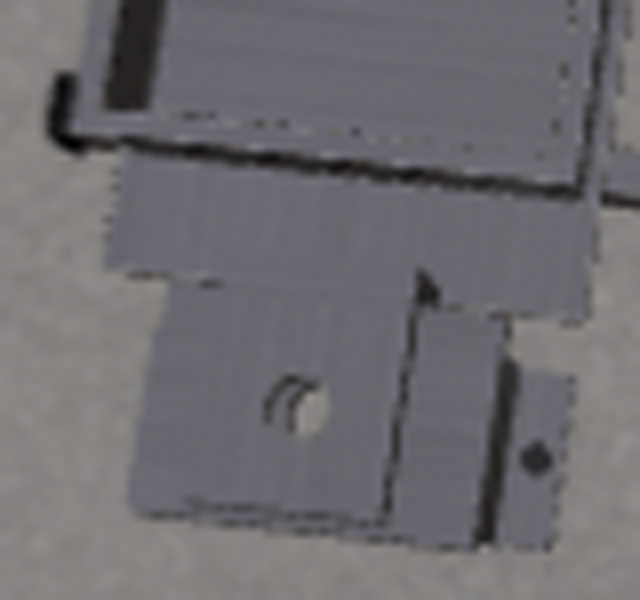

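The crops show the round head top at about (314,202) and the square pin at about (277,210). In the tongue crop, the lit opening is on the right (-y) side of the tongue hole. That means the carriage is displaced to +y, and the bracket hole lies on the -y side. I'll move above the tongue for a closer wrist view.

```bash
python3 -m inch '{"twist":[[0,0,0],[0,0,0],[0,0,0],[0,0,0],[0,0,0],[0,0,0],[0,0,0],[0,0,0],[0,0,0],[0,0,0]],"linear":[[-0.037,-0.016,-0.008],[-0.037,-0.016,-0.008],[-0.037,-0.016,-0.008],[-0.037,-0.016,-0.008],[-0.037,-0.016,-0.008],[-0.037,-0.016,-0.008],[-0.037,-0.016,-0.008],[-0.037,-0.016,-0.008],[-0.037,-0.016,-0.008],[0,0,0]],"hand":[1,1,1,1,1,1,1,1,1,1]}' 20
python3 -m inch '{"twist":[[0,0,-0.08],[0,0,-0.08],[0,0,0],[0,0,0]],"linear":[[0,0,0],[0,0,0],[0,0,0],[0,0,0]],"hand":[1,1,1,1]}'
python3 - <<'E'
from h import *
c=optics.camera("wrist"); np.savez("w1.npz",**c); cv2.imwrite("pics/w1.png",c["pixels"][:,:,::-1])
print(c["T"].round(4).tolist(), c["camera_matrix"].round(1).tolist(),tool()[0],tool()[1].as_matrix().round(3).tolist())
print(pix(c,[.503,.244,.075]))
E
```

```text
time: 0.93
ee_pos: [0.4535, 0.2681, 0.281]
orientation: [0.001, 0.172, 0.985, -0.0]
force: [-0.7, 0.4, -0.3]
gripper_width: 0.999
gripper_force: 0.0
time: 1.27
ee_pos: [0.4488, 0.2723, 0.2803]
orientation: [-0.0, 0.09, 0.996, -0.0]
force: [0.2, 0.4, -0.0]
gripper_width: 0.998
gripper_force: 0.0
[[0.1811, 0.9514, 0.2491, 0.3847], [0.9835, -0.1751, -0.0463, 0.2845], [-0.0004, 0.2533, -0.9674, 0.4578], [0.0, 0.0, 0.0, 1.0]] [[276.7, 0.0, 258.3], [0.0, 276.7, 189.1], [0.0, 0.0, 1.0]] [0.44876017 0.2723953  0.28034909] [[-0.984, 0.18, -0.0], [0.18, 0.984, -0.0], [0.0, -0.0, -1.0]]
[245.68034576 204.64361298]
```

View pics/w1.png

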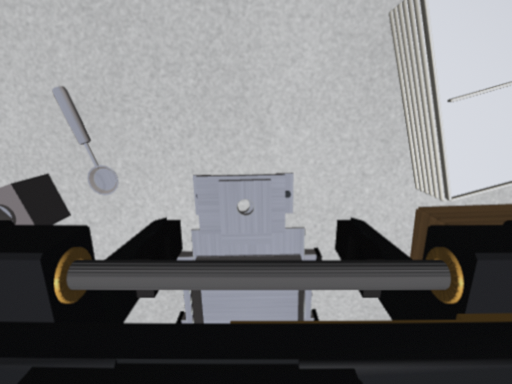

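The wrist view has the tongue hole at (244,206), with +x down the picture and +y to the right. The gripper hides nothing important, so I'll go lower and measure the hole and tongue edges finely.

```bash
python3 -m inch '{"twist":[[0,0,0],[0,0,0],[0,0,0],[0,0,0],[0,0,0],[0,0,0]],"linear":[[0.005,-0.011,0.03],[0.005,-0.011,0.03],[0.005,-0.011,0.03],[0,0,0.01],[0,0,0],[0,0,0]],"hand":[1,1,1,1,1,1]}'
python3 - <<'E'
from h import *
c=optics.camera("wrist"); np.savez("w2.npz",**c)
u=pix(c,[.503,.244,.075]); print(u,tool()[0]); x,y=int(u[0])-80,int(u[1])-70
cv2.imwrite("pics/w2.png",cv2.resize(c["pixels"][y:y+110,x:x+160,::-1],None,fx=5,fy=5,interpolation=cv2.INTER_CUBIC)); print(x,y)
E
```

```text
time: 1.82
ee_pos: [0.4285, 0.2427, 0.1809]
orientation: [-0.0, 0.09, 0.996, 0.0]
force: [-0.2, -0.9, 1.0]
gripper_width: 0.998
gripper_force: 0.0
[271.1587338  244.36562544] [0.42895467 0.24285069 0.18148947]
191 174
```

View pics/w2.png

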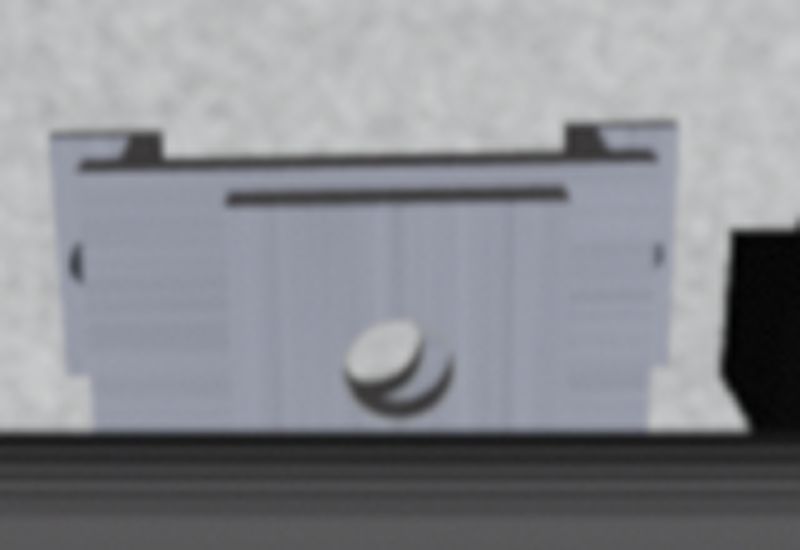

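```bash
python3 - <<'E'
from h import *
c=dict(np.load("w2.npz")); P=lambda x,y,z: plane(c,((x+.5)/5-.5+191,(y+.5)/5-.5+174),z)
a,b=P(228,205,.075),P(567,197,.075); d,e=P(80,170,.065),P(656,159,.065)
print("tongue edge",a,b,np.linalg.norm(b-a)); print("bracket edge",d,e,np.linalg.norm(e-d))
y=(e-d)/np.linalg.norm(e-d); x=np.array([y[1],-y[0],0]); print("yaxis",y,"deg",np.degrees(np.arctan2(y[1],y[0])))
h=P(400,368,.075); print("hole",h,P(345,368,.075)@y-h@y,P(455,368,.075)@y-h@y,P(400,418,.075)@x-h@x)
m=(a+b)/2;n=(d+e)/2
print("edge slide",(m-n)@y, "hole y rel bracket edge mid",(h-n)@y,"hole x from tongue edge",(h-m)@x,"from bracket edge",(h-n)@x)
E
```

```text
tongue edge [0.46139943 0.21261348 0.075     ] [0.47282772 0.28525699 0.075     ] 0.07353697336511453
bracket edge [0.45077429 0.18026431 0.065     ] [0.47135692 0.3071012  0.065     ] 0.12849607929351836
yaxis [0.16018098 0.98708766 0.        ] deg 80.78259863664292
hole [0.50631046 0.24280017 0.075     ] -0.012331858655504402 0.012333883058664286 0.012417672936164192
edge slide 0.006153429186702823 hole y rel bracket edge mid 0.006376179156629383 hole x from tongue edge 0.03967347838407214 from bracket edge 0.044802009940304
```

Measured slide is about 6.3 mm, with the tongue hole at about (0.506, 0.243) and the bracket hole at about (0.505, 0.2365). Next, the rack.

```bash
python3 -m inch '{"twist":[[0,0,0],[0,0,0],[0,0,0],[0,0,0],[0,0,0],[0,0,0],[0,0,0],[0,0,0],[0,0,0],[0,0,0]],"linear":[[0,0,-0.02],[-0.005,-0.040,-0.005],[-0.005,-0.040,-0.005],[-0.005,-0.040,-0.005],[-0.005,-0.040,-0.005],[-0.005,-0.040,-0.005],[-0.005,-0.040,-0.005],[-0.005,-0.040,0],[-0.005,-0.040,0],[-0.005,-0.040,0]],"hand":[1,1,1,1,1,1,1,1,1,1]}'
python3 -m inch '{"twist":[[0,0,0],[0,0,0],[0,0,0],[0,0,0]],"linear":[[-0.005,-0.040,0],[-0.005,-0.040,0],[0,0,0],[0,0,0]],"hand":[1,1,1,1]}'
python3 - <<'E'
from h import *
c=optics.camera("wrist"); np.savez("w3.npz",**c)
u=pix(c,[.471,-.222,.121]); print(u,tool()[0],status.read_state()["qpos"].round(2)); x,y=int(u[0])-80,int(u[1])-70
cv2.imwrite("pics/w3.png",cv2.resize(c["pixels"][y:y+110,x:x+160,::-1],None,fx=5,fy=5,interpolation=cv2.INTER_CUBIC)); print(x,y)
E
```

```text
time: 2.7
ee_pos: [0.4088, -0.1219, 0.2322]
orientation: [0.002, 0.089, 0.996, -0.001]
force: [0.5, 0.3, 0.0]
gripper_width: 0.997
gripper_force: 0.0
time: 3.03
ee_pos: [0.4045, -0.2021, 0.2314]
orientation: [0.001, 0.091, 0.996, -0.001]
force: [-0.8, -0.1, 0.2]
gripper_width: 1.004
gripper_force: 0.0
[251.55326919 239.07340617] [ 0.40455647 -0.20071329  0.2313518 ] [-0.72  0.19  1.51  0.    1.44 -2.11]
171 169
```

View pics/w3.png

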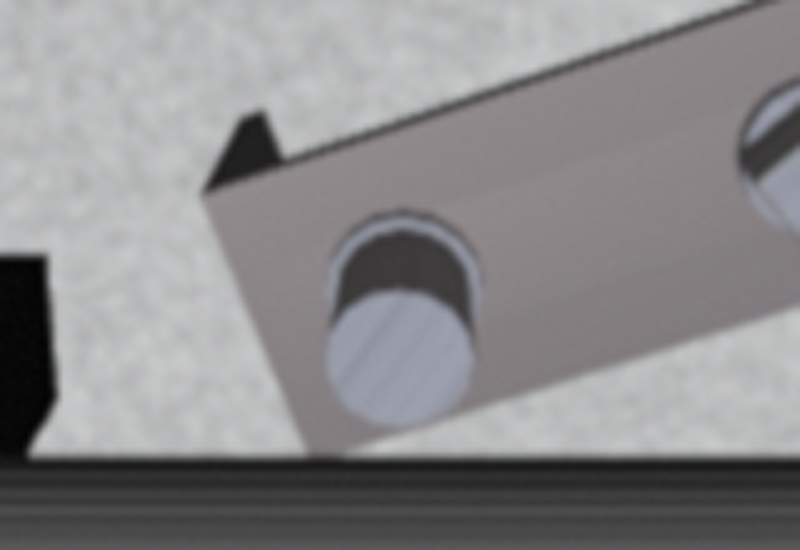

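The round head's top disc is centred at crop (400,358), which is frame pixel (251,240.5), and is nearly upright over its collar. I'll work out the grasp shift.

```bash
python3 - <<'E'
from h import *
c=dict(np.load("w3.npz")); P=lambda x,y,z: plane(c,((x+.5)/5-.5+171,(y+.5)/5-.5+169),z)
h=P(400,358,.121); print(h,np.linalg.norm(P(327,358,.121)-P(473,358,.121)),"collar far edge",P(405,211,.081))
print("collar L R",P(327,285,.081),P(483,285,.081))
g=h.copy(); g[2]=.104-env.grip_depth; print(g,local(g).round(4))
E
```

```text
[ 0.47216509 -0.22332245  0.121     ] 0.03304617574265292 collar far edge [ 0.45142511 -0.21917413  0.081     ]
collar L R [ 0.46732138 -0.24240488  0.081     ] [ 0.4745343  -0.20344229  0.081     ]
[ 0.47216509 -0.22332245  0.0853    ] [-0.0704 -0.01    0.1462]
```

```bash
python3 -m inch '{"twist":[[0,0,0],[0,0,0],[0,0,0],[0,0,0],[0,0,0],[0,0,0],[0,0,0],[0,0,0]],"linear":[[-0.035,-0.005,0],[-0.0355,-0.005,0],[0,0,0.03],[0,0,0.036],[0,0,0.035],[0,0,0.03],[0,0,0.015],[0,0,0]],"hand":[1,1,1,1,1,1,1,1]}' 10
python3 -m inch '{"twist":[[0,0,0],[0,0,0],[0,0,0],[0,0,0],[0,0,0],[0,0,0],[0,0,0],[0,0,0]],"linear":[[0,0,0],[0,0,0],[0,0,0],[0,0,0],[0,0,0],[0,0,0],[0,0,0],[0,0,0]],"hand":[-1,-1,-1,-1,-1,-1,-1,-1]}' 10
```

```text
time: 3.75
ee_pos: [0.4712, -0.2202, 0.0823]
orientation: [-0.002, 0.088, 0.996, 0.001]
force: [-0.3, 0.2, -0.2]
gripper_width: 1.0
gripper_force: 0.0
time: 4.42
ee_pos: [0.4718, -0.2228, 0.0847]
orientation: [0.0, 0.089, 0.996, -0.0]
force: [1.0, -0.1, 0.3]
gripper_width: 0.42
gripper_force: 0.0
```

```bash
python3 -m inch '{"twist":[[0,0,0],[0,0,0],[0,0,0],[0,0,0],[0,0,0],[0,0,0]],"linear":[[0,0,0],[0,0,0],[0,0,0],[0,0,0],[0,0,0],[0,0,0]],"hand":[-1,-1,-1,-1,-1,-1]}' 40
python3 -m inch '{"twist":[[0,0,0],[0,0,0],[0,0,0],[0,0,0],[0,0,0],[0,0,0],[0,0,0]],"linear":[[0,0,-0.01],[0,0,-0.025],[0,0,-0.035],[0,0,-0.035],[0,0,-0.02],[0,0,0],[0,0,0]],"hand":[-1,-1,-1,-1,-1,-1,-1]}'
```

```text
time: 4.92
ee_pos: [0.4719, -0.2231, 0.0847]
orientation: [0.0, 0.089, 0.996, -0.0]
force: [-1.4, -3.0, 2.0]
gripper_width: 0.359
gripper_force: 40.0
time: 5.5
ee_pos: [0.4716, -0.2221, 0.2087]
orientation: [-0.0, 0.089, 0.996, 0.001]
force: [-0.5, 1.2, -5.1]
gripper_width: 0.364
gripper_force: 40.0
```

```bash
python3 -m inch '{"twist":[[0,0,0],[0,0,0],[0,0,0],[0,0,0],[0,0,0],[0,0,0],[0,0,0],[0,0,0],[0,0,0],[0,0,0]],"linear":[[0.003,0.030,0],[0.004,0.040,0],[0.004,0.040,0],[0.004,0.040,0],[0.004,0.040,0],[0.004,0.040,0],[0.004,0.040,0],[0.004,0.040,0],[0.004,0.040,0],[0.004,0.040,0]],"hand":[-1,-1,-1,-1,-1,-1,-1,-1,-1,-1]}'
python3 -m inch '{"twist":[[0,0,0],[0,0,0],[0,0,0],[0,0,0],[0,0,0]],"linear":[[0.007,0.040,0],[0.003,0.030,0],[0,0,0],[0,0,0],[0,0,0]],"hand":[-1,-1,-1,-1,-1]}'
python3 - <<'E'
from h import *
c=optics.camera("wrist"); np.savez("w4.npz",**c); s=optics.camera("side"); np.savez("s4.npz",**s)
p,r=tool(); print(p,local([.5058,.2396,p[2]]).round(4)); n=p+[0,0,.0187-.093]
u=pix(c,n); v=pix(s,n); print("nose pred",u,v,"hole",pix(c,[.5063,.2428,.075]))
def crop(c,u,w,h,f): x,y=int(u[0])-w//2,int(u[1])-h//2; print(x,y); return cv2.resize(c["pixels"][y:y+h,x:x+w,::-1],None,fx=f,fy=f,interpolation=cv2.INTER_CUBIC)
cv2.imwrite("pics/w4.png",np.hstack([crop(c,u,80,120,5),crop(s,v,80,120,5)]))
E
```

```text
time: 6.33
ee_pos: [0.5013, 0.1701, 0.2066]
orientation: [-0.003, 0.089, 0.996, -0.0]
force: [1.3, -0.8, -3.5]
gripper_width: 0.359
gripper_force: 40.0
time: 6.75
ee_pos: [0.5045, 0.2383, 0.2073]
orientation: [-0.002, 0.089, 0.996, -0.001]
force: [0.1, -0.1, -4.5]
gripper_width: 0.36
gripper_force: 40.0
[0.5051347  0.23761081 0.20841792] [-0.0003  0.0021 -0.    ]
nose pred [257.51984826 189.50631648] [240.13566923 124.90237983] hole [262.40481502 176.68942106]
217 129
200 64
```

View pics/w4.png

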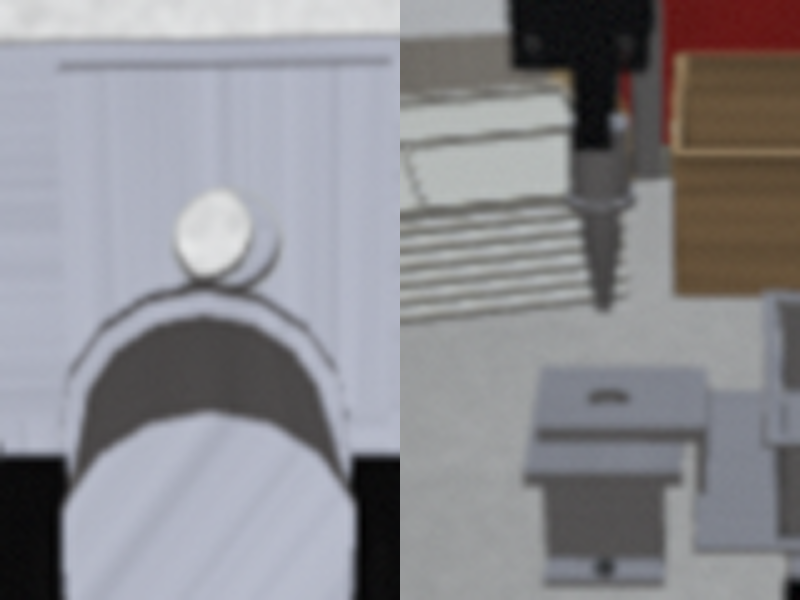

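```bash
python3 - <<'E'
from h import *
c=dict(np.load("w4.npz")); s=dict(np.load("s4.npz")); p=tool()[0]
P=lambda x,y,z: plane(c,((x+.5)/5-.5+217,(y+.5)/5-.5+129),z)
yb=np.array([.160,.987,0]); xb=np.array([.987,-.160,0])
bh=lambda q:((q-p)@xb*1e3,(q-p)@yb*1e3)
zc=p[2]+.0187-.003
print("collar centre rel tcp mm: x",np.round(bh(P(208,291,zc-.02))[0]+20,2)," y L/R",np.round((bh(P(70,385,zc-.02))[1],bh(P(347,385,zc-.02))[1]),2))
print("head centre x",np.round(bh(P(208,411,zc+.02))[0]+17,2),"y L/R",np.round((bh(P(61,515,zc+.02))[1],bh(P(356,515,zc+.02))[1]),2))
h=P(226,237,.075); print("hole rel tcp",np.round(bh(h),2),h, "LR",np.round((bh(P(173,237,.075))[1],bh(P(280,237,.075))[1]),2))
hs=plane(s,((607-400+.5)/5-.5+200,(397.5+.5)/5-.5+64),.075); print("side hole",hs)
ns=plane(s,((604-400+.5)/5-.5+200,(305.5)/5-.5+64),zc-.09); print("side nose",ns,np.round(bh(ns),2))
E
```

```text
collar centre rel tcp mm: x -0.07  y L/R [-18.01  19.99]
head centre x 0.23 y L/R [-15.14  17.19]
hole rel tcp [-0.5   4.63] [0.50538432 0.24226053 0.075     ] LR [-7.49 16.97]
side hole [0.5058974  0.23864708 0.075     ]
side nose [0.50609325 0.23946603 0.13411792] [0.65 1.98]
```

The pin hangs straight and centred in the grip. The tongue hole sits at about +3.2 mm and the bracket hole at about -3.1 mm along y from the TCP, so the pin is over the middle of the common opening. Lowering now.

```bash
python3 -m inch '{"twist":[[0,0,0],[0,0,0],[0,0,0],[0,0,0],[0,0,0],[0,0,0]],"linear":[[0.0005,0,0.02],[0,0,0.02],[0,0,0.012],[0,0,0.008],[0,0,0.005],[0,0,0]],"hand":[-1,-1,-1,-1,-1,-1]}' 50
python3 -m inch '{"twist":[[0,0,0],[0,0,0],[0,0,0],[0,0,0],[0,0,0]],"linear":[[0,0,0.004],[0,0,0.004],[0,0,0.004],[0,0,0],[0,0,0]],"hand":[-1,-1,-1,-1,-1]}'
```

```text
time: 7.35
ee_pos: [0.5048, 0.2381, 0.1439]
orientation: [-0.001, 0.09, 0.996, -0.0]
force: [-0.5, 0.1, -3.3]
gripper_width: 0.357
gripper_force: 50.0
time: 7.77
ee_pos: [0.5049, 0.2389, 0.1325]
orientation: [-0.0, 0.089, 0.996, 0.0]
force: [0.4, 0.4, -4.0]
gripper_width: 0.358
gripper_force: 50.0
```

```bash
python3 -m inch '{"twist":[[0,0,0],[0,0,0],[0,0,0],[0,0,0]],"linear":[[0,0,0.003],[0,0,0.003],[0,0,0],[0,0,0]],"hand":[-1,-1,-1,-1]}'
python3 -m inch '{"twist":[[0,0,0],[0,0,0],[0,0,0],[0,0,0]],"linear":[[0,0,0.002],[0,0,0.002],[0,0,0],[0,0,0]],"hand":[-1,-1,-1,-1]}'
python3 -m inch '{"twist":[[0,0,0],[0,0,0],[0,0,0],[0,0,0]],"linear":[[0,0,0.002],[0,0,0.002],[0,0,0],[0,0,0]],"hand":[-1,-1,-1,-1]}'
```

```text
time: 8.1
ee_pos: [0.5049, 0.2391, 0.1263]
orientation: [-0.0, 0.089, 0.996, 0.0]
force: [0.6, 3.8, -5.1]
gripper_width: 0.353
gripper_force: 49.9
time: 8.43
ee_pos: [0.505, 0.2391, 0.1226]
orientation: [0.0, 0.089, 0.996, 0.0]
force: [0.9, 5.3, -1.6]
gripper_width: 0.355
gripper_force: 50.0
time: 8.77
ee_pos: [0.5052, 0.2393, 0.1187]
orientation: [0.0, 0.089, 0.996, 0.001]
force: [1.0, 5.9, -2.3]
gripper_width: 0.362
gripper_force: 50.0
```

The tongue is bearing on the taper at about 6 N in +y, as expected. I'll keep going down while easing towards the bracket axis.

```bash
python3 -m inch '{"twist":[[0,0,0],[0,0,0],[0,0,0],[0,0,0]],"linear":[[0,-0.0005,0.002],[0,-0.0005,0.002],[0,0,0],[0,0,0]],"hand":[-1,-1,-1,-1]}'
python3 -m inch '{"twist":[[0,0,0],[0,0,0],[0,0,0],[0,0,0]],"linear":[[0,-0.0005,0.002],[0,-0.0005,0.002],[0,0,0],[0,0,0]],"hand":[-1,-1,-1,-1]}'
python3 -m inch '{"twist":[[0,0,0],[0,0,0],[0,0,0],[0,0,0]],"linear":[[0,-0.0005,0.002],[0,-0.0005,0.002],[0,0,0],[0,0,0]],"hand":[-1,-1,-1,-1]}'
```

```text
time: 9.1
ee_pos: [0.505, 0.2382, 0.1147]
orientation: [0.0, 0.089, 0.996, 0.001]
force: [0.7, 5.6, -1.8]
gripper_width: 0.359
gripper_force: 50.0
time: 9.43
ee_pos: [0.5049, 0.2372, 0.1108]
orientation: [0.0, 0.089, 0.996, 0.001]
force: [1.5, 6.5, -1.7]
gripper_width: 0.356
gripper_force: 50.0
time: 9.77
ee_pos: [0.5046, 0.2362, 0.1066]
orientation: [0.0, 0.089, 0.996, 0.0]
force: [1.2, 5.9, -2.8]
gripper_width: 0.356
gripper_force: 50.0
```

```bash
python3 -m inch '{"twist":[[0,0,0],[0,0,0],[0,0,0],[0,0,0]],"linear":[[0,-0.0003,0.002],[0,-0.0002,0.002],[0,0,0],[0,0,0]],"hand":[-1,-1,-1,-1]}'
python3 -m inch '{"twist":[[0,0,0],[0,0,0],[0,0,0],[0,0,0]],"linear":[[0,-0.0002,0.001],[0,-0.0002,0.001],[0,0,0],[0,0,0]],"hand":[-1,-1,-1,-1]}'
python3 -m inch '{"twist":[[0,0,0],[0,0,0],[0,0,0],[0,0,0]],"linear":[[0,0,0.001],[0,0,0.001],[0,0,0],[0,0,0]],"hand":[-1,-1,-1,-1]}'
```

```text
time: 10.1
ee_pos: [0.5045, 0.2357, 0.1026]
orientation: [0.0, 0.089, 0.996, 0.0]
force: [1.5, 5.7, -2.8]
gripper_width: 0.352
gripper_force: 50.0
time: 10.43
ee_pos: [0.5046, 0.2354, 0.1008]
orientation: [0.0, 0.089, 0.996, 0.001]
force: [1.7, 6.3, -1.5]
gripper_width: 0.36
gripper_force: 50.0
time: 10.77
ee_pos: [0.5046, 0.2354, 0.0988]
orientation: [0.001, 0.089, 0.996, 0.001]
force: [2.0, 6.2, -1.8]
gripper_width: 0.357
gripper_force: 50.0
```

The straight part has reached the bracket plate with no jamming. I'll continue straight down.

```bash
python3 -m inch '{"twist":[[0,0,0],[0,0,0],[0,0,0],[0,0,0]],"linear":[[0,0,0.002],[0,0,0.002],[0,0,0],[0,0,0]],"hand":[-1,-1,-1,-1]}'
python3 -m inch '{"twist":[[0,0,0],[0,0,0],[0,0,0],[0,0,0]],"linear":[[0,0,0.002],[0,0,0.002],[0,0,0],[0,0,0]],"hand":[-1,-1,-1,-1]}'
python3 -m inch '{"twist":[[0,0,0],[0,0,0],[0,0,0],[0,0,0]],"linear":[[0,0,0.002],[0,0,0.001],[0,0,0],[0,0,0]],"hand":[-1,-1,-1,-1]}'
```

```text
time: 11.1
ee_pos: [0.5045, 0.2355, 0.0946]
orientation: [0.0, 0.089, 0.996, 0.001]
force: [1.5, 5.7, -3.0]
gripper_width: 0.355
gripper_force: 50.0
time: 11.43
ee_pos: [0.5045, 0.2355, 0.0906]
orientation: [0.0, 0.089, 0.996, 0.001]
force: [2.3, 5.6, -3.4]
gripper_width: 0.352
gripper_force: 50.0
time: 11.77
ee_pos: [0.5046, 0.2355, 0.0878]
orientation: [0.001, 0.089, 0.996, 0.001]
force: [1.6, 6.9, -2.5]
gripper_width: 0.359
gripper_force: 50.0
```

```bash
python3 -m inch '{"twist":[[0,0,0],[0,0,0],[0,0,0],[0,0,0]],"linear":[[0,0,0.001],[0,0,0.001],[0,0,0],[0,0,0]],"hand":[-1,-1,-1,-1]}'
python3 -m inch '{"twist":[[0,0,0],[0,0,0],[0,0,0]],"linear":[[0,0,0.0006],[0,0,0],[0,0,0]],"hand":[-1,-1,-1]}'
python3 -m inch '{"twist":[[0,0,0],[0,0,0],[0,0,0]],"linear":[[0,0,0.0006],[0,0,0],[0,0,0]],"hand":[-1,-1,-1]}'
```

```text
time: 12.1
ee_pos: [0.5047, 0.2355, 0.0859]
orientation: [0.001, 0.089, 0.996, 0.001]
force: [0.6, 6.9, -1.9]
gripper_width: 0.353
gripper_force: 50.0
time: 12.35
ee_pos: [0.5047, 0.2355, 0.0853]
orientation: [0.001, 0.089, 0.996, 0.001]
force: [0.8, 5.8, -0.8]
gripper_width: 0.36
gripper_force: 50.0
time: 12.6
ee_pos: [0.5048, 0.2355, 0.0848]
orientation: [0.001, 0.089, 0.996, 0.001]
force: [1.5, 6.9, -0.5]
gripper_width: 0.357
gripper_force: 50.0
```

```bash
python3 -m inch '{"twist":[[0,0,0],[0,0,0],[0,0,0]],"linear":[[0,0,0.0006],[0,0,0],[0,0,0]],"hand":[-1,-1,-1]}'
python3 -m inch '{"twist":[[0,0,0],[0,0,0],[0,0,0]],"linear":[[0,0,0.0006],[0,0,0],[0,0,0]],"hand":[-1,-1,-1]}'
python3 - <<'E'
from h import *
s=optics.camera("side"); c=optics.camera("wrist")
u=pix(s,[.5048,.2355,.08]); x,y=int(u[0])-45,int(u[1])-40; print(x,y,u)
A=cv2.resize(s["pixels"][y:y+80,x:x+90,::-1],None,fx=5,fy=5,interpolation=cv2.INTER_CUBIC)
u=pix(c,[.46,.2355,.075]); x,y=int(u[0])-35,int(u[1])-40; print(x,y,u)
B=cv2.resize(c["pixels"][y:y+80,x:x+70,::-1],None,fx=5,fy=5,interpolation=cv2.INTER_CUBIC)
cv2.imwrite("pics/home.png",np.hstack([A,B]))
E
```

```text
time: 12.85
ee_pos: [0.5049, 0.2355, 0.0845]
orientation: [0.001, 0.089, 0.996, 0.001]
force: [0.2, 5.3, 1.3]
gripper_width: 0.354
gripper_force: 50.0
time: 13.1
ee_pos: [0.5051, 0.2354, 0.0845]
orientation: [0.001, 0.089, 0.996, 0.001]
force: [-0.2, 4.9, 4.8]
gripper_width: 0.358
gripper_force: 50.0
195 102 [240.69038652 142.11057303]
210 108 [245.85640195 148.51515305]
```

View pics/home.png

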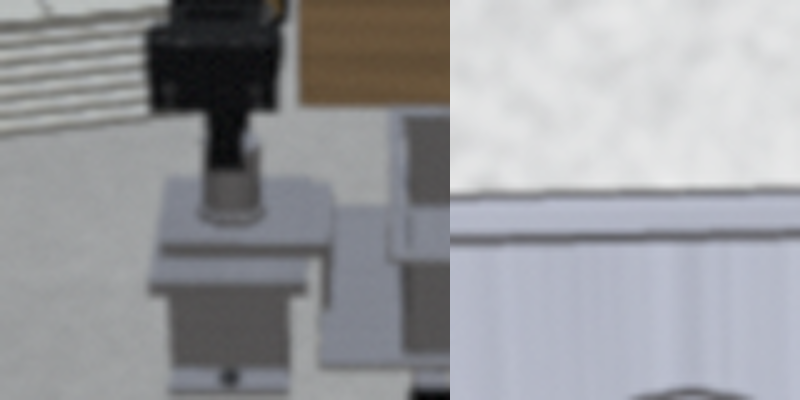

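The collar sits on the tongue at crop (232,215), and z has stopped at 0.0845 m with the force rising. I'll press slightly more to confirm it's seated.

```bash
python3 -m inch '{"twist":[[0,0,0],[0,0,0],[0,0,0],[0,0,0]],"linear":[[0,0,0.001],[0,0,0.001],[0,0,0],[0,0,0]],"hand":[-1,-1,-1,-1]}'
```

```text
time: 13.53
ee_pos: [0.5054, 0.2354, 0.0843]
orientation: [0.002, 0.089, 0.996, 0.001]
force: [-5.2, 2.5, 21.4]
gripper_width: 0.355
gripper_force: 50.0
```

```bash
python3 -m inch '{"twist":[[0,0,0],[0,0,0],[0,0,0]],"linear":[[0,0,-0.001],[0,0,-0.001],[0,0,0]],"hand":[-1,-1,-1]}' 10
python3 -m inch '{"twist":[[0,0,0],[0,0,0],[0,0,0],[0,0,0],[0,0,0],[0,0,0],[0,0,0],[0,0,0]],"linear":[[0,0,0],[0,0,0],[0,0,0],[0,0,0],[0,0,0],[0,0,0],[0,0,0],[0,0,0]],"hand":[0.3,0.3,0.6,0.6,0.8,0.8,0.8,0.8]}'
```

```text
time: 13.78
ee_pos: [0.5053, 0.235, 0.084]
orientation: [0.001, 0.089, 0.996, 0.0]
force: [3.4, 4.3, 4.4]
gripper_width: 0.37
gripper_force: 10.0
time: 14.45
ee_pos: [0.5042, 0.2349, 0.0831]
orientation: [-0.0, 0.089, 0.996, -0.0]
force: [-0.9, 0.6, -0.3]
gripper_width: 0.904
gripper_force: 0.0
```

Released. I'll lift clear and then check the seat.

```bash
python3 -m inch '{"twist":[[0,0,0],[0,0,0],[0,0,0],[0,0,0],[0,0,0],[0,0,0],[0,0,0],[0,0,0],[0,0,0]],"linear":[[0,0,-0.01],[0,0,-0.03],[0,0,-0.035],[0,0,-0.035],[0.03,0,-0.02],[0.03,0,0],[0.015,0,0],[0,0,0],[0,0,0]],"hand":[0.8,0.8,0.8,0.8,0.8,0.8,0.8,0.8,0.8]}'
python3 - <<'E'
from h import *
c=optics.camera("wrist"); s=optics.camera("side"); t=optics.camera("top")
np.savez("w5.npz",**c); np.savez("t5.npz",**t)
out=[]
for k,w,f in ((c,100,4),(s,100,4)):
    u=pix(k,[.5048,.2355,.085]); x,y=int(u[0])-50,int(u[1])-50; print(x,y)
    out.append(cv2.resize(k["pixels"][y:y+100,x:x+100,::-1],None,fx=4,fy=4,interpolation=cv2.INTER_CUBIC))
cv2.imwrite("pics/end.png",np.hstack(out))
t0=np.load("top0.npz")["pixels"].astype(int); d=np.abs(t["pixels"].astype(int)-t0).max(2)
for n,(x,y) in dict(bowl=(286,159),mug=(382,232),spoon=(238,243),square=(278,209)).items(): print(n,d[y-14:y+14,x-14:x+14].max())
E
```

```text
time: 15.2
ee_pos: [0.4304, 0.2484, 0.2141]
orientation: [0.001, 0.089, 0.996, 0.0]
force: [0.9, 0.4, -0.1]
gripper_width: 0.902
gripper_force: 0.0
208 187
190 90
bowl 9
mug 8
spoon 8
square 7
```

View pics/end.png

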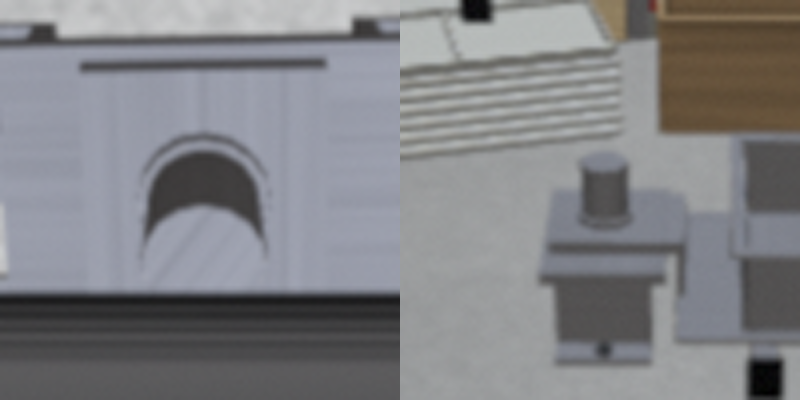

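The pin stands upright in both views with its collar flat on the tongue (wrist crop (203,205)). The tongue is centred on it, and the bowl, mug, spoon and square pin haven't moved.

```bash
python3 -c "
from bench import order; print(order.job_done())"
```

```text
the job is handed in; nothing more can be done
None
```

The tapered pin is fully home with its collar flat on the tongue, its taper drew the carriage into line, the gripper has let go and is clear, and I handed the job in at about 15 s (no verdict was returned).

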